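# Start the pump at its control box

## Task

Start the pump at its control box, using only the fingertips: first press down the end of the white rocker with the green dot until it is fully on, then press the blue priming button right in, keep it in for two seconds and let it come out again, and last push the green start button fully in, where it stays. Do not press the blue or green button before the rocker is on, do not press the red stop mushroom, and leave the box standing where it is and the tools and tape around it undisturbed; nothing is to be picked up.

Things in the scene. Friction and masses are not known exactly. Their poses are not given: they have to be found in the camera images.
- control_box: Portable grey pump control box, loose, about 1.2 kg, standing on rubber feet; 130 mm (its x) by 200 mm (its y), top face 56 mm above the table. Origin: centre of its underside; z up. Its x axis points roughly away from the robot. In this frame (mm): the white rocker's pivot is at x 0, y 62; the blue button at x 30, y 2; the green at x 30, y -60; the red mushroom at x -30, y -29. A small amber lamp dome (6 mm high, does nothing) sits at x -35, y 16.
- rocker (a joint): Angle (rad) of the white rocker, a flat paddle 58 mm long (along the box's x) by 34 mm wide, pivoting about 10 mm above the top face: 0 = off (the far end, with the green dot, stands up), 0.42 = fully on (that end is down). It has no spring: it stays where it is left; moving it takes about 2 N at the dotted end.
- rocker_on_end (a point): Centre of the green dot on top of the rocker's raised end, 21 mm along the paddle from the pivot; about 75 mm above the table when off, it goes down about 9 mm to fully on. It moves with the rocker.
- blue_button (a joint): Travel (m) of the blue priming button: 0 = out, 0.006 = fully in. Sprung: 2 N to start it, 5 N fully in; it comes back out when let go.
- blue_top (a point): Centre of the top of the blue button (flat, 32 mm across), 70 mm above the table when out. It moves with the button.
- green_button (a joint): Travel (m) of the green start button: 0 = out, 0.006 = fully in. It takes about 4 N and stays in where it is pushed.
- green_top (a point): Centre of the top of the green button (flat, 32 mm across), 70 mm above the table when out. It moves with the button.
- red_button (a joint): Travel (m) of the red stop mushroom: 0 = out, 0.006 = fully in; sprung like the blue one. To be left alone.
- red_top (a point): Centre of the top of the red stop mushroom (38 mm across), 76 mm above the table.
- red_screwdriver: Bystander: red-handled screwdriver, 166 mm long, lying loose along the box's right side. Origin: centre of its underside.
- black_tape: Bystander: roll of black tape, 73 mm across and 20 mm high, lying loose at the box's left. Origin: centre of its underside.
- tape_measure: Bystander: yellow and black tape measure, 65 by 89 by 34 mm, loose on the table beyond the box. Origin: centre of its underside.

How it is judged:
By the outcome, as a careful person would: the job done as asked, in the order asked, and still so for the second after the job is handed in, with the robot touching nothing.
It also fails if it takes over 45 s, if anything falls off the work surface, if the arm or the gripper's body presses on something with over 40 N, if the wrist force passes 120 N, or if a joint passes its speed limit or range.

## Robot

A 6-joint arm with a two-finger parallel gripper is mounted at the origin on a cart in front of the work surface, level with it; the furniture and walls round the work are solid. World frame = base frame: x ahead of the robot, y to its left, z up, the work surface at z = 0. Lengths are in m, angles in rad, forces in N, time in s.
With the tool pointing down it reaches from about 0.3 to 0.875 m from the base axis. Payload 6.4 kg.
Tool frame: the origin (TCP) lies on the mounting face of the last link; the fingertips stand 173 mm ahead of it and the grasp point (between the pads) lies 155 mm ahead of it (ctrl.grip_point_offset is the distance from the TCP to the grasp point, in m); z points along the fingers, y is the line along which they close (so a half turn about z gives the same grasp; the last joint's range is limited). The gripper opens to 85 mm and grips with 20 to 120 N. Pads are 22 mm wide; open, the fingers measure 114 mm over their backs; the gripper's body (76 mm by 85 mm) begins 54 mm behind the grasp point. The pads swing forward as they close: fully open they stand 13 mm farther back than shut.
Start: joints at [1.04, 0.181, 1.607, -0, 1.354, -0.206], TCP at [0.183, 0.545, 0.405] pointing down, gripper open.
Joint ranges: [-2.99, 2.99], [-0.89, 2.07], [0.3, 2.58], [-1.14, 4.28], [0, 2.63], [-3.12, 3.12]. Speed limits (rad/s): [2.57, 2.57, 3.01, 3.14, 3.14, 3.14].

## Interface

Orientations are given as a unit quaternion [w, x, y, z].
In Python, from bench import status, imaging, ctrl, models gives the robot as it stands.
- The arm moves only by the tool send_rows, never from a script. Its argument "commands" is a list that holds one entry, the list of rows, each a list of 6 numbers: the shift along the tool's x, y, z normalised to -1 to 1, where 1 is 3 cm, then the turn, a rotation vector about the tool's x, y, z normalised to -1 to 1, where 1 is 0.1 rad. A call has 1 to 8 rows; each row shifts and turns the commanded pose from where the row before left it, along the tool's axes as they then stand; what a row does not reach is not made up. A row lasts 1/12 s, in which the tool goes at most 41.7 mm and 7.16 degrees, less where a joint would pass 70% of its speed; a pose out of reach is approached as far as the arm can. A call with a number of a shift or a turn outside -1 to 1 is refused whole. A call with a gripper value outside its range is refused whole. "jaw" is the opening, from 0 (shut) to 1 (fully open), set as the call begins (left out, the last holds). The fingers move at their own pace and stop on an object; the grip force is fixed at half the most. Time passes only in rows, so rows that do not move let the fingers close. It gives the time, the measured TCP pose, the force, the opening and the grip force at its end, in the units of the state.
- status.get_obs(): the state, without advancing time (a new reading comes with each control period).
- imaging.camera(name): name is "scene" or "top"; returns a dict with "image" (384x512x3 uint8, blue, green, red), "depth" (384x512 float32, m along the optical axis (not along the pixel's ray), 0 where there is no reading), "mtx" (3x3 intrinsics, pixels), "pose" (4x4, takes a point from camera to world coordinates). Camera axes: x right, y down, z forward; pixel columns grow to the right and rows downward; lengths in m; the calibration is good to about 2 mm. A picture is of the moment at which its call begins.
- ctrl.hand_in(): hands the job in; it is judged then, once.
Trained networks look in a picture, given as the dict that the camera call returned (one of the last four; its "shot" number tells which), for a name from the list of things; names that differ only in an ending like _2 or _b are one class to them, and where a whole thing is asked for, a point or a joint stands for the part that bears it (a point fixed in the world has none). Each returns a list of dicts, best first, with "confidence" (0 to 1); they miss things now and then, are a little off and sometimes report something else, mostly with a low value. They report only what shows in the picture. A call takes as long as a camera call.
- models.recognise(picture, name): "centre" ([column, row] in pixels, amid what is visible of it).
- models.regions_of(picture, name): "region" (384x512 bool, what is visible of it) and "centre" ([column, row] in pixels, amid what is visible of it).
The state is a dict: "time_s": time; "q": joint angles; "dq": joint speeds; "joint_efforts": joint torques, N m; "eef_pos": TCP position; "eef_rot": TCP orientation; "wrist_force": force on the tool from outside, world axes, zero at the start; "torque": the same for the moment, N m; "opening": opening from 0.0 (shut) to 1.0 (fully open); "grasp_force": force on a finger pad.
Only numpy, scipy, OpenCV 4.12 (cv2) and the standard library are available. Lean on these libraries where they do the work, as an engineer would, in place of code of your own. Each camera call takes 0.05 s, during which the arm holds its last target. There are 200 camera calls.

## Working session

There is one attempt and no reset: what is moved stays moved. The work goes in short steps, Python scripts to look and compute and a tool call to move; the robot and the scene stay as the last step left them, time stands still between calls to the robot, and variables do not carry over. Pictures are saved under pics/ and viewed, at most 10 in all, crops included, and the job is handed in when it is done.

Besides the shell and the picture viewer there is one more tool, called after "Call:" by a JSON object that holds its "api" and its "payload", one argument or row to a line. send_rows: Moves the arm, as the interface text tells. Its arguments: {"type":"object","properties":{"commands":{"type":"array"},"jaw":{"type":"number"}},"required":["commands"]}

```bash
mkdir -p pics
cat > h.py <<'E'
import numpy as np, cv2
from bench import status, imaging, ctrl, models
def world(p,c,r,w=2):
    c,r=int(round(c)),int(round(r)); d=p["depth"][max(r-w,0):r+w+1,max(c-w,0):c+w+1]; d=d[d>0]
    z=np.median(d); K=np.array(p["mtx"]); v=np.array([(c-K[0,2])/K[0,0]*z,(r-K[1,2])/K[1,1]*z,z,1])
    return (np.array(p["pose"])@v)[:3]
E
python3 - <<'E'
from h import *
np.set_printoptions(precision=4,suppress=True)
o=status.get_obs(); print(o["time_s"],o["eef_pos"],o["eef_rot"],o["wrist_force"],o["opening"])
for n in ["top","scene"]:
    p=imaging.camera(n); cv2.imwrite(f"pics/{n}1.png",p["image"]); print(n,np.array(p["pose"])[:3,3])
    for k in ["control_box","rocker_on_end","rocker","blue_top","green_top","red_top","red_screwdriver","black_tape","tape_measure"]:
        for m in models.recognise(p,k)[:1]: print(k,round(m["confidence"],2),np.round(m["centre"]),world(p,*m["centre"]))
E
```

```text
0.0 [0.1833 0.5447 0.4038] [-0.0003  0.1617  0.9868 -0.0008] [ 0.2129 -0.0478  0.4938] 0.9991743551338198
top [0.4213 0.1336 0.943 ]
control_box 0.9 [264. 221.] [0.4796 0.1424 0.0548]
rocker_on_end 0.75 [238. 205.] [0.51   0.1948 0.0702]
rocker 0.68 [238. 208.] [0.504  0.1947 0.0699]
blue_top 0.69 [272. 204.] [0.513  0.1266 0.0688]
green_top 0.77 [300. 218.] [0.4856 0.0705 0.0693]
red_top 0.84 [272. 236.] [0.449  0.126  0.0751]
red_screwdriver 0.56 [319. 263.] [0.3965 0.0275 0.0196]
black_tape 0.93 [191. 182.] [0.5647 0.3019 0.0114]
tape_measure 0.56 [362. 140.] [ 0.6562 -0.0636  0.0317]
scene [ 0.0886 -0.4932  0.4905]
control_box 0.94 [243. 225.] [0.4578 0.0872 0.055 ]
rocker_on_end 0.6 [236. 196.] [0.5017 0.188  0.0686]
rocker 0.67 [238. 197.] [0.5043 0.1831 0.0674]
blue_top 0.53 [244. 223.] [0.4637 0.0924 0.0554]
green_top 0.56 [263. 220.] [0.4927 0.062  0.0692]
red_top 0.59 [233. 211.] [0.4526 0.1201 0.0756]
red_screwdriver 0.73 [239. 268.] [0.4001 0.0108 0.0146]
tape_measure 0.84 [355. 238.] [ 0.6547 -0.0594  0.0325]
```

Run:
```python
from h import *
np.set_printoptions(precision=4,suppress=True)
p=imaging.camera("top"); 
cv2.imwrite("pics/t2.png",cv2.resize(p["image"][130:300,160:400],None,fx=3.3,fy=3.3,interpolation=cv2.INTER_CUBIC))
# colour centroids
hsv=cv2.cvtColor(p["image"],cv2.COLOR_BGR2HSV)
P={}
for k,xy in dict(blue_top=(30,2),green_top=(30,-60),red_top=(-30,-29),rocker=(0,62)).items():
    m=models.regions_of(p,k)[0]; r,c=np.nonzero(m["region"]); q=world(p,c.mean(),r.mean()); P[k]=(xy,q); print(k,len(r),c.mean(),r.mean(),q)
A=np.array([v[0] for v in P.values()])/1e3; B=np.array([v[1][:2] for v in P.values()])
a=A-A.mean(0); b=B-B.mean(0); t=np.arctan2((a[:,0]*b[:,1]-a[:,1]*b[:,0]).sum(),(a*b).sum())
R=np.array([[np.cos(t),-np.sin(t)],[np.sin(t),np.cos(t)]]); o=B.mean(0)-R@A.mean(0)
print("yaw",t,"origin",o,"res mm",(B-(A@R.T+o))*1e3)
for n,xy in dict(dot=(20,62),blue=(30,2),green=(30,-60),red=(-30,-29)).items(): print(n,R@(np.array(xy)/1e3)+o)
```

```text
blue_top 186 270.7258064516129 203.79032258064515 [0.5131 0.1286 0.0683]
green_top 176 298.57954545454544 215.75 [0.4896 0.0725 0.069 ]
red_top 296 273.0912162162162 237.72297297297297 [0.4451 0.124  0.0753]
rocker 506 237.83399209486166 206.01383399209487 [0.508  0.1948 0.0702]
yaw -0.39519726485843115 origin [0.4844 0.1386] res mm [[ 0.1816 -0.3089]
 [ 0.6199  0.7954]
 [-0.4949  0.5822]
 [-0.3067 -1.0687]]
dot [0.5268 0.1881]
blue [0.5129 0.1289]
green [0.489  0.0717]
red [0.4456 0.1234]
```

View pics/t2.png

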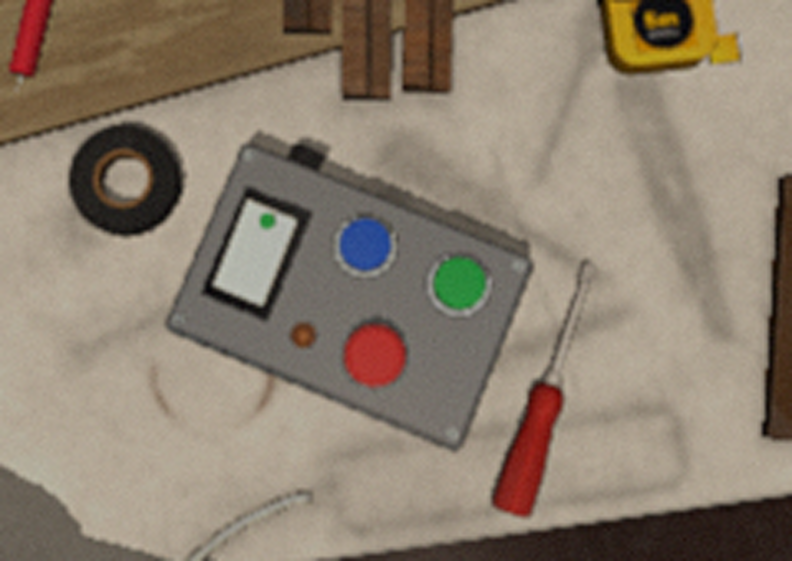

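The picture agrees with the fit: green dot at about (268,220) in the crop, blue (366,245), green (460,283), red (375,355). The tool is already nearly aligned with the box, so I shut the jaw and approach above the dot.

Call:
{"api": "send_rows", "payload": {
  "commands": [
    [[0,0,0,0,0,0.7],[-0.95,-0.41,0,0,0,0],[-0.95,-0.41,0,0,0,0],[-0.95,-0.41,0,0,0,0],[-0.95,-0.41,0,0,0,0],[-0.95,-0.41,0,0,0,0],[-0.95,-0.41,0,0,0,0],[-0.95,-0.41,0,0,0,0]]
  ],
  "jaw": 0
}}

```text
time_s: 1.92
eef_pos: [0.3353, 0.3876, 0.4049]
eef_rot: [0.0, 0.196, 0.981, 0.0]
wrist_force: [1.3, 1.3, 0.6]
opening: -0.005
grasp_force: 0.0
```

Call:
{"api": "send_rows", "payload": {
  "commands": [
    [[-0.95,-0.41,0.4,0,0,0],[-0.95,-0.41,0.4,0,0,0],[-0.95,-0.41,0.4,0,0,0],[-0.95,-0.41,0.4,0,0,0],[-0.95,-0.41,0.4,0,0,0],[-0.95,-0.41,0.4,0,0,0],[-0.95,-0.41,0.4,0,0,0],[-0.95,-0.41,0.4,0,0,0]]
  ]
}}

```text
time_s: 2.58
eef_pos: [0.5081, 0.2089, 0.3083]
eef_rot: [0.0, 0.196, 0.981, 0.0]
wrist_force: [0.2, 0.1, -0.2]
opening: -0.003
grasp_force: 0.0
```

```bash
cat > g.py <<'E'
import sys
from h import *
from scipy.spatial.transform import Rotation as Ro
np.set_printoptions(precision=3,suppress=True)
def go(tx,ty,tz):
    o=status.get_obs(); w,x,y,z=o["eef_rot"]; R=Ro.from_quat([x,y,z,w]).as_matrix()
    tip=np.array(o["eef_pos"])+R[:,2]*.173
    print("t",o["time_s"],"tip",tip,"units",R.T@(np.array([tx,ty,tz])-tip)/.03,"F",np.array(o["wrist_force"]),"open",round(o["opening"],3))
    yaw=-0.395; X=np.array([np.cos(yaw),np.sin(yaw),0]); print("rot err (0.1rad)", (R.T@Ro.align_vectors([-X,[0,0,-1.]],[R[:,0],R[:,2]])[0].as_rotvec())/.1)
if __name__=="__main__": go(*map(float,sys.argv[1:4]))
E
python3 g.py .5304 .1866 .095
```

```text
t 2.5833 tip [0.508 0.209 0.135] units [-0.972 -0.403  1.342] F [ 0.189  0.097 -0.184] open -0.003
rot err (0.1rad) [0.003 0.003 0.001]
```

Call:
{"api": "send_rows", "payload": {
  "commands": [
    [[-0.97,-0.4,0.4,0,0,0],[0,0,0.5,0,0,0],[0,0,0.4,0,0,0],[0,0,0,0,0,0],[0,0,0,0,0,0]]
  ]
}}

```text
time_s: 3.0
eef_pos: [0.5285, 0.1884, 0.2689]
eef_rot: [-0.001, 0.196, 0.981, -0.0]
wrist_force: [-0.4, 0.3, 0.5]
opening: 0.002
grasp_force: 0.0
```

Run:
```python
from h import *
from g import go
go(.5304,.1866,.08)
a=imaging.camera("scene")["image"]; b=imaging.camera("top")["image"]
f=lambda i:cv2.resize(i,(390,390),interpolation=cv2.INTER_CUBIC)
cv2.imwrite("pics/a3.png",np.hstack([f(a[130:270,170:310]),f(b[140:280,190:330])]))
```

```text
t 3.0 tip [0.528 0.188 0.096] units [-0.095 -0.025  0.53 ] F [-0.385  0.255  0.501] open 0.002
rot err (0.1rad) [-0.011 -0.022  0.009]
```

View pics/a3.png

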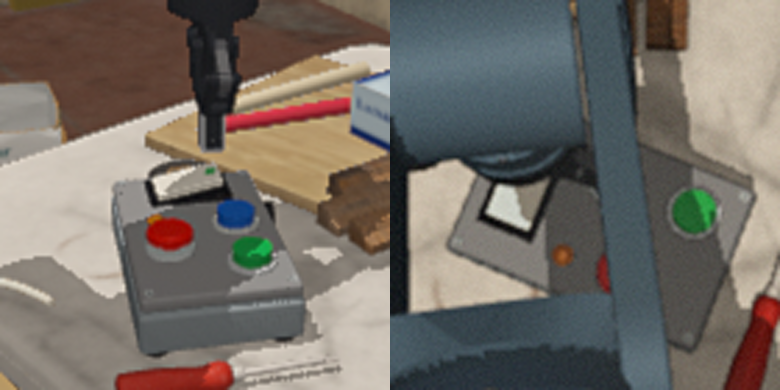

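The left view shows the closed fingertips at (212,150), straight above the green dot at (210,170). I press down in small steps.

Call:
{"api": "send_rows", "payload": {
  "commands": [
    [[-0.1,-0.03,0.3,0,0,0],[0,0,0.2,0,0,0],[0,0,0.1,0,0,0],[0,0,0.1,0,0,0],[0,0,0.1,0,0,0],[0,0,0.05,0,0,0],[0,0,0,0,0,0]]
  ]
}}

```text
time_s: 3.68
eef_pos: [0.532, 0.1859, 0.2442]
eef_rot: [0.0, 0.196, 0.981, 0.0]
wrist_force: [-0.8, 0.5, 0.9]
opening: -0.004
grasp_force: 0.1
```

```bash
python3 g.py .5304 .1866 .067
```

```text
t 3.6833 tip [0.532 0.186 0.071] units [ 0.059 -0.001  0.138] F [-0.762  0.465  0.901] open -0.004
rot err (0.1rad) [0.002 0.003 0.   ]
```

Call:
{"api": "send_rows", "payload": {
  "commands": [
    [[0,0,0.05,0,0,0],[0,0,0.05,0,0,0],[0,0,0.03,0,0,0],[0,0,0,0,0,0]]
  ]
}}

```text
time_s: 4.02
eef_pos: [0.5322, 0.1859, 0.2406]
eef_rot: [0.001, 0.196, 0.981, 0.0]
wrist_force: [2.4, -2.1, 2.6]
opening: -0.005
grasp_force: 1.5
```

Call:
{"api": "send_rows", "payload": {
  "commands": [
    [[0,0,0.04,0,0,0],[0,0,0.03,0,0,0],[0,0,0,0,0,0]]
  ]
}}

```text
time_s: 4.27
eef_pos: [0.5324, 0.1859, 0.24]
eef_rot: [0.001, 0.196, 0.981, -0.0]
wrist_force: [-2.6, -2.5, 16.2]
opening: -0.003
grasp_force: 7.2
```

Call:
{"api": "send_rows", "payload": {
  "commands": [
    [[0,0,0.03,0,0,0],[0,0,0,0,0,0]]
  ]
}}

```text
time_s: 4.43
eef_pos: [0.5325, 0.186, 0.2399]
eef_rot: [0.001, 0.196, 0.981, 0.0]
wrist_force: [-4.1, -2.5, 19.9]
opening: 0.002
grasp_force: 9.7
```

Hard stop reached at about 20 N. I lift off, check the dot height and move over the blue button.

Call:
{"api": "send_rows", "payload": {
  "commands": [
    [[0,0,-0.4,0,0,0],[0,0,-0.5,0,0,0],[0,0,0,0,0,0]]
  ]
}}

```text
time_s: 4.68
eef_pos: [0.5323, 0.1864, 0.2665]
eef_rot: [0.001, 0.196, 0.981, 0.001]
wrist_force: [0.6, -0.2, 0.5]
opening: -0.002
grasp_force: 0.0
```

Run:
```python
from h import *
from g import go
go(.513,.1288,.094)
p=imaging.camera("scene"); a=p["image"]
cv2.imwrite("pics/a4.png",cv2.resize(a[130:270,170:310],(500,500),interpolation=cv2.INTER_CUBIC))
K=np.array(p["mtx"]); T=np.linalg.inv(np.array(p["pose"]))
for k in ["rocker","blue_top","green_top","red_top"]:
    for m in models.recognise(p,k)[:1]: print(k,m["confidence"],m["centre"],world(p,*m["centre"],1))
# surface height along the paddle (box x, mm)
for bx in (-24,-12,0,12,21,26):
    x=bx/1e3; c,s=.923,-.385; w=np.array([c*x-s*.062+.4844,s*x+c*.062+.1386,.068,1]); v=T@w; px=K@v[:3]/v[2]; print(bx,px[:2],world(p,px[0],px[1],0))
```

```text
t 4.6833 tip [0.533 0.187 0.094] units [-0.13 -2.03 -0.02] F [ 0.611 -0.223  0.461] open -0.002
rot err (0.1rad) [0.019 0.022 0.004]
rocker 0.46 [236.0, 193.3] [0.508 0.198 0.071]
green_top 0.2 [229.7, 215.1] [0.439 0.111 0.074]
red_top 0.61 [232.4, 212.9] [0.446 0.114 0.075]
-24 [226.819 195.035] [0.481 0.196 0.074]
-12 [231.741 194.656] [0.491 0.189 0.074]
0 [236.637 194.278] [0.507 0.192 0.071]
12 [241.506 193.903] [0.52  0.191 0.068]
21 [245.141 193.622] [0.528 0.189 0.066]
26 [247.155 193.467] [0.538 0.195 0.064]
```

View pics/a4.png

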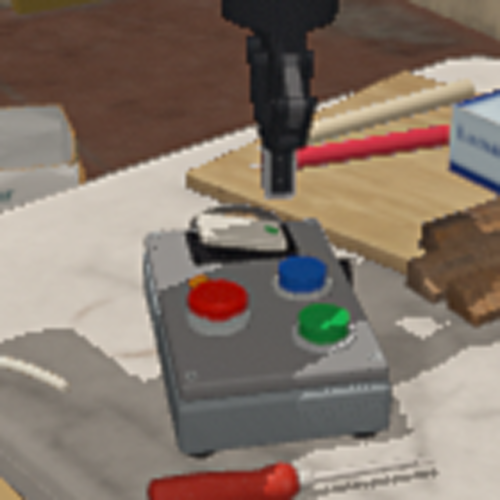

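The rocker's dotted end at (272,229) is now down (depth 66 mm there, 74 mm at the near end), so it is on. Blue at (302,272) and green at (324,322) are out. Next, over the blue button.

Call:
{"api": "send_rows", "payload": {
  "commands": [
    [[-0.04,-0.7,0,0,0,0],[-0.04,-0.7,0,0,0,0],[-0.04,-0.63,0,0,0,0],[0,0,0.35,0,0,0],[0,0,0.2,0,0,0],[0,0,0,0,0,0],[0,0,0,0,0,0]]
  ]
}}

```text
time_s: 5.52
eef_pos: [0.5114, 0.1289, 0.2467]
eef_rot: [-0.001, 0.196, 0.981, -0.0]
wrist_force: [0.1, -0.2, -0.0]
opening: -0.001
grasp_force: 0.0
```

```bash
python3 g.py .513 .1288 .064
```

```text
t 5.5167 tip [0.511 0.129 0.074] units [-0.061  0.021  0.324] F [ 0.101 -0.228 -0.004] open -0.001
rot err (0.1rad) [-0.006 -0.02   0.006]
```

Call:
{"api": "send_rows", "payload": {
  "commands": [
    [[-0.04,0,0.1,0,0,0],[0,0,0.08,0,0,0],[0,0,0.06,0,0,0],[0,0,0.06,0,0,0],[0,0,0.03,0,0,0],[0,0,0,0,0,0]]
  ]
}}

```text
time_s: 6.02
eef_pos: [0.5132, 0.1283, 0.2383]
eef_rot: [0.001, 0.196, 0.981, 0.0]
wrist_force: [1.3, 3.4, 5.0]
opening: -0.001
grasp_force: 2.2
```

Call:
{"api": "send_rows", "payload": {
  "commands": [
    [[0,0,0.05,0,0,0],[0,0,0.03,0,0,0],[0,0,0,0,0,0]]
  ]
}}

```text
time_s: 6.27
eef_pos: [0.5133, 0.1283, 0.2373]
eef_rot: [0.001, 0.196, 0.981, 0.0]
wrist_force: [-3.7, 3.4, 15.9]
opening: -0.003
grasp_force: 8.1
```

Bottomed at 16 N. Now the hold.

Call:
{"api": "send_rows", "payload": {
  "commands": [
    [[0,0,0.01,0,0,0],[0,0,0,0,0,0],[0,0,0,0,0,0],[0,0,0,0,0,0],[0,0,0,0,0,0],[0,0,0,0,0,0],[0,0,0,0,0,0],[0,0,0,0,0,0]]
  ]
}}

```text
time_s: 6.93
eef_pos: [0.5133, 0.1283, 0.2372]
eef_rot: [0.001, 0.196, 0.981, 0.0]
wrist_force: [-4.1, 4.1, 18.7]
opening: -0.002
grasp_force: 9.3
```

Call:
{"api": "send_rows", "payload": {
  "commands": [
    [[0,0,0,0,0,0],[0,0,0,0,0,0],[0,0,0,0,0,0],[0,0,0,0,0,0],[0,0,0,0,0,0],[0,0,0,0,0,0],[0,0,0,0,0,0],[0,0,0,0,0,0]]
  ]
}}

```text
time_s: 7.6
eef_pos: [0.5133, 0.1283, 0.2372]
eef_rot: [0.001, 0.196, 0.981, 0.0]
wrist_force: [-5.6, 3.6, 18.4]
opening: -0.001
grasp_force: 9.3
```

Call:
{"api": "send_rows", "payload": {
  "commands": [
    [[0,0,0,0,0,0],[0,0,0,0,0,0],[0,0,0,0,0,0],[0,0,0,0,0,0],[0,0,0,0,0,0],[0,0,0,0,0,0],[0,0,0,0,0,0],[0,0,0,0,0,0]]
  ]
}}

```text
time_s: 8.27
eef_pos: [0.5133, 0.1283, 0.2373]
eef_rot: [0.001, 0.196, 0.981, 0.0]
wrist_force: [-4.1, 2.3, 18.3]
opening: -0.001
grasp_force: 9.3
```

Call:
{"api": "send_rows", "payload": {
  "commands": [
    [[0,0,0,0,0,0],[0,0,-0.5,0,0,0],[0,0,-0.4,0,0,0],[0,0,0,0,0,0]]
  ]
}}

```text
time_s: 8.6
eef_pos: [0.5136, 0.1278, 0.2643]
eef_rot: [0.002, 0.196, 0.981, 0.0]
wrist_force: [0.5, 0.1, 0.2]
opening: -0.003
grasp_force: 0.0
```

```bash
python3 g.py .489 .0717 .092
```

```text
t 8.6 tip [0.514 0.128 0.091] units [ 0.055 -2.047 -0.025] F [0.51  0.123 0.223] open -0.003
rot err (0.1rad) [0.009 0.032 0.004]
```

Call:
{"api": "send_rows", "payload": {
  "commands": [
    [[0.01,-0.7,0,0,0,0],[0.01,-0.7,0,0,0,0],[0.01,-0.64,0,0,0,0],[0,0,0.3,0,0,0],[0,0,0.2,0,0,0],[0,0,0,0,0,0],[0,0,0,0,0,0]]
  ]
}}

```text
time_s: 9.18
eef_pos: [0.4882, 0.0722, 0.2463]
eef_rot: [-0.001, 0.196, 0.981, -0.0]
wrist_force: [0.1, 0.5, 0.6]
opening: -0.002
grasp_force: 0.0
```

```bash
python3 g.py .489 .0717 .064
```

```text
t 9.1833 tip [0.488 0.072 0.073] units [-0.041 -0.003  0.309] F [0.063 0.521 0.634] open -0.002
rot err (0.1rad) [-0.004 -0.018  0.005]
```

Call:
{"api": "send_rows", "payload": {
  "commands": [
    [[-0.02,0,0.1,0,0,0],[0,0,0.08,0,0,0],[0,0,0.06,0,0,0],[0,0,0.06,0,0,0],[0,0,0.04,0,0,0],[0,0,0.03,0,0,0],[0,0,0,0,0,0]]
  ]
}}

```text
time_s: 9.77
eef_pos: [0.4895, 0.0719, 0.2373]
eef_rot: [0.0, 0.196, 0.981, 0.0]
wrist_force: [-3.5, 3.3, 12.8]
opening: 0.003
grasp_force: 6.5
```

Call:
{"api": "send_rows", "payload": {
  "commands": [
    [[0,0,0.03,0,0,0],[0,0,0.02,0,0,0],[0,0,0,0,0,0],[0,0,0,0,0,0]]
  ]
}}

```text
time_s: 10.1
eef_pos: [0.4896, 0.0719, 0.2372]
eef_rot: [0.001, 0.196, 0.981, 0.0]
wrist_force: [-9.4, 2.7, 27.4]
opening: -0.002
grasp_force: 13.3
```

Call:
{"api": "send_rows", "payload": {
  "commands": [
    [[0,0,-0.5,0,0,0],[0,0,-0.7,0,0,0],[0,0,-0.9,0,0,0],[0,0,-0.9,0,0,0],[0,0,-0.9,0,0,0],[0,0,0,0,0,0],[0,0,0,0,0,0]]
  ]
}}

```text
time_s: 10.68
eef_pos: [0.4894, 0.0715, 0.3529]
eef_rot: [0.002, 0.196, 0.981, 0.0]
wrist_force: [-0.6, 1.3, -0.7]
opening: 0.003
grasp_force: 0.0
```

Run:
```python
from h import *
from g import go
go(.489,.0717,.2)
p=imaging.camera("scene"); a=p["image"]
cv2.imwrite("pics/a5.png",cv2.resize(a[130:300,150:400],(800,544),interpolation=cv2.INTER_CUBIC))
K=np.array(p["mtx"]); T=np.linalg.inv(np.array(p["pose"]))
for n,x,y,z in [("dot",21,62,66),("rock near",-21,62,74),("blue",30,2,70),("green",30,-60,64),("red",-30,-29,76)]:
    x,y=x/1e3,y/1e3; c,s=.923,-.385; v=T@np.array([c*x-s*y+.4844,s*x+c*y+.1386,z/1e3,1]); px=K@v[:3]/v[2]; print(n,px[:2]-[150,130],world(p,px[0],px[1],1))
for k in ["red_screwdriver","tape_measure","control_box"]:
    for m in models.recognise(p,k)[:1]: print(k,np.round(m["centre"]))
```

```text
t 10.6833 tip [0.49  0.071 0.18 ] units [ 0.033 -0.002 -0.669] F [-0.551  1.349 -0.696] open 0.003
rot err (0.1rad) [0.008 0.034 0.003]
dot [95.137 64.346] [0.527 0.187 0.067]
rock near [78.014 62.742] [0.487 0.201 0.075]
blue [103.51   74.412] [0.515 0.131 0.069]
green [108.989  90.564] [0.489 0.071 0.063]
red [79.479 81.055] [0.445 0.125 0.075]
red_screwdriver [235. 267.]
tape_measure [359. 235.]
control_box [262. 222.]
```

View pics/a5.png

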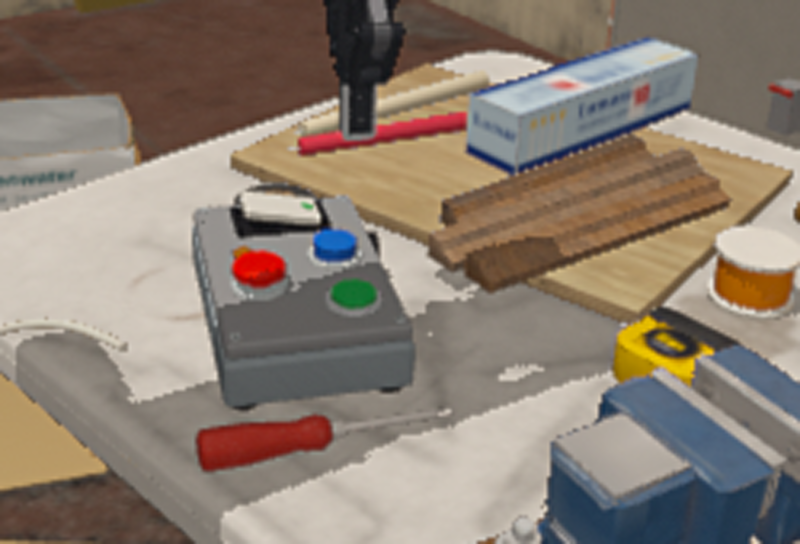

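The picture shows the dotted rocker end down at (308,207). Blue is out at (335,245, 69 mm), green is in at (354,295, 63 mm) and red is out at (258,268). The box, screwdriver and tape measure are where they were, and the arm is clear.

```bash
python3 -c "from bench import ctrl; print(ctrl.hand_in())"
```

```text
the job is handed in; nothing more can be done
None
```

The pump was started in the order asked and the job is handed in: rocker fully on, blue button held in for just over 2 s and released, green button in and staying in, red mushroom not pressed, and no sign in the last picture that the box or tools moved (the black tape was hidden in that view).

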